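# Gauge a turned spigot against the sprung plunger of a bench depth gauge

### The arm

A 6-joint arm with a two-finger parallel gripper is mounted at the origin on a cart in front of the work surface, level with it; the furniture and walls round the work are solid. World frame = base frame: x ahead of the robot, y to its left, z up, the work surface at z = 0. Lengths are in m, angles in degrees, forces in N, time in s.
With the tool pointing down it reaches from about 0.35 to 0.85 m from the base axis. Payload 8.1 kg.
Tool frame: the origin (TCP) lies on the front face of the gripper's body, between the roots of the fingers; the fingertips stand 73 mm ahead of it and the grasp point (between the pads) lies 54 mm ahead of it (env.nose_length is the distance from the TCP to the fingertips, in m); z points along the fingers, y is the direction in which the jaws open and shut (so a half turn about z gives the same grasp; the last joint's range is limited). The gripper opens to 85 mm and grips with 20 to 120 N. Pads are 22 mm wide; open, the fingers measure 114 mm over their backs; the gripper's body (76 mm by 85 mm) begins 54 mm behind the grasp point. The pads swing forward as they close: fully open they stand 13 mm farther back than shut.
Start: joints at [63.232, 7.471, 85.268, -0, 87.261, -4.893], TCP at [0.224, 0.557, 0.304] pointing down, gripper open.
Joint ranges: [-169.43, 169.43], [-51.17, 129.36], [1.28, 143.12], [-76.62, 256.62], [0, 156.53], [-152.29, 152.29]. Speed limits (degrees/s): [136.94, 136.94, 159.86, 180, 180, 180].

### API

Orientations are given as [roll, pitch, yaw] about the fixed x, y, z axes, in that order (R = Rz(yaw) Ry(pitch) Rx(roll)).
In Python, from rig import env gives the robot as it stands.
- The arm moves only by the shell command python3 -m pendant 'ROWS' [FORCE]. ROWS is JSON, a list that holds one entry, the list of rows, each a list of 5 numbers: the closure, from -1 (fully open) to 1 (shut), then the shift along the tool's x, y, z in m, then the turn about the tool's z in rad. A call has 1 to 5 rows; each row shifts and turns the commanded pose from where the row before left it, along the tool's axes as they then stand; what a row does not reach is not made up. A row lasts 1/8 s, in which the tool goes at most 62.5 mm and 10.7 degrees, less where a joint would pass 70% of its speed; a pose out of reach is approached as far as the arm can. A call is refused whole if a number of a shift passes 0.0625 or a number of a turn 0.188, either way. A call with a gripper value outside its range is refused whole. The fingers move at their own pace and stop on an object; FORCE is the grip in N (left out, the last holds). Time passes only in rows, so rows that do not move let the fingers close. It gives the time, the measured TCP pose, the force and the opening at its end, in the units of the state.
- env.read_state(): the state, without advancing time (a new reading comes with each control period).
- env.grab_frame(name): name is "side" or "top"; returns a dict with "image" (480x640x3 uint8, red, green, blue), "mtx" (3x3 intrinsics, pixels), "camera_from_world" (4x4, takes a point from world to camera coordinates). Camera axes: x right, y down, z forward; pixel columns grow to the right and rows downward; lengths in m; the calibration is good to about 2 mm. A picture is of the moment at which its call begins. There is no depth.
- env.finish_job(): hands the job in, once; it reports no verdict.
Trained networks look in a picture, given as the dict that the camera call returned (one of the last four; its "shot" number tells which), for a name from the list of things; names that differ only in an ending like _2 or _b are one class to them, and where a whole thing is asked for, a point or a joint stands for the part that bears it (a point fixed in the world has none). Each returns a list of dicts, best first, with "confidence" (0 to 1); they miss things now and then, are a little off and sometimes report something else, mostly with a low value. They report only what shows in the picture. A call takes as long as a camera call. They do not tell look-alikes from the thing itself.
- env.look_for(picture, target): "xy" ([column, row] as shares, 0 to 1, of the picture: columns of its width, rows of its height, amid what is visible of it).
- env.regions_of(picture, target): "region" (480x640 bool, what is visible of it) and "xy" ([column, row] as shares, 0 to 1, of the picture: columns of its width, rows of its height, amid what is visible of it).
The state is a dict: "time_s": time; "joints": joint angles; "joint_velocities": joint speeds; "effort": joint torques, N m; "ee_pos": TCP position; "ee_rot": TCP orientation; "wrist_force": force on the tool from outside, world axes, zero at the start; "torque": the same for the moment, N m; "gripper_width": opening from 0.0 (shut) to 1.0 (fully open).
Only numpy, scipy, OpenCV 4.12 (cv2) and the standard library are available. Lean on these libraries where they do the work, as an engineer would, in place of code of your own. Each camera call takes 0.05 s, during which the arm holds its last target. There are 200 camera calls.

### The job

Check the brass spigot in the bench depth gauge: turn the gauge's red dust cap anticlockwise until its lugs are free of the screw heads, lift it off and stand it upright on the bench, clear of the gauge. Then take the brass spigot out of the rack, put it stem down into the gauge and press it against the sprung plunger until its flange sits fully home on the steel nest ring. Finish while still gripping it and pressing it firmly home, without forcing the gauge, so that the dial can be read; leave the steel spigots in the rack and the oil can standing.

Things in the scene. Friction and masses are not known exactly. Their poses are not given: they have to be found in the camera images.
- gauge: bench depth gauge, fixed: grey plate 176 x 100 x 20 mm, round steel nest ring near its front end, tilted white dial on a pedestal at its rear. Origin: centre of the plate's underside; x from nest to dial, z up. Dial and pedestal: x 25 to 90 mm, y within 32 mm, up to 95 mm high. The dial hand follows the plunger and stands at the top, between two red marks, when a spigot is home
- nest: steel nest ring of the gauge, 74 mm across; its top face (rim) is 56 mm above the bench; upright bore 23 mm wide with a 2 mm chamfer, 36 mm deep. Two headed screws stand on the rim at y = +29 and -29 mm: heads 15 mm wide, 6.5 to 11 mm above the rim (keep fingertips above them). Origin: on the bore's axis, 36 mm below the rim; axes parallel to the gauge's
- nest_rim (a point): centre of the bore at the height of the rim (56 mm above the bench); z up, axes parallel to the gauge's, so the two screws lie along its y. It is 42 mm in front (-x) of the gauge's origin
- gauge_plunger (a joint): travel of the sprung plunger in the bore, m: 0 when up (tip 22 mm below the rim), grows as it is pushed down, limit 0.009. Spring: 5 N at 0, 0.5 N more per mm, about 8 N at 0.0055, about the value when a spigot's flange is home on the rim. It lifts a spigot that is let go
- cap: red dust cap, 70 g: stem 21 mm wide, 5 mm long; flange 5 mm thick with two lugs reaching 26 mm from the axis along +y and -y; on it an upright grip bar 12 mm thick (x), 40 mm long (y), up to 43 mm above the origin. Origin: centre of the stem's underside, z up. At the start the flange lies on the nest's rim, lugs under the screw heads, bar within 15 degrees of the line of the screws
- cap_grip (a point): point in the cap's grip bar, on its axis, 32 mm above the cap's origin; axes as the cap's. The cap lies loose and turns easily; pins stop it clockwise (from above). Turned anticlockwise until the bar stands 50 to 125 degrees from the line of the screws, it is free to lift
- brass_spigot: yellow brass spigot, about 160 g, 68 mm long: stem 20 mm wide, 28 mm long with a 3 mm chamfered end, flange 34 mm wide, 6 mm thick, above it a round boss 24 mm wide, 34 mm long to grip. Origin: centre of the stem's lower end; z along the axis towards the boss. It stands upright in one of the rack's holes, origin 6 mm above the bench
- steel_spigot_1: grey steel spigot of the same shape, standing in the rack; stays there
- steel_spigot_2: grey steel spigot of the same shape, standing in the rack; stays there
- rack: fixed wooden block 164 x 52 x 26 mm (x, y, z) with three holes of 24 mm, 20 mm deep, in a row along its x at -54, 0 and +54 mm. Origin: centre of its underside
- oil_can: copper pump oiler with a spout, 64 mm in diameter, 125 mm high, standing loose on the bench; origin at the centre of its underside
Not all that is in view belongs to the job. Leave any purple look-alike of the steel_spigot_2 alone.

How it is judged:
By the outcome, as a careful person would: the job done as asked, in the order asked, and still so for the second after the job is handed in, while the arm keeps its last pose, push and grip.
It also fails if it takes over 58 s, if anything falls off the work surface, if the arm or the gripper's body presses on something with over 40 N, if the wrist force passes 120 N, or if a joint passes its speed limit or range.

## Working session

There is one attempt and no reset: what is moved stays moved. The work goes in short steps, Python scripts to look and compute and a shell command to move; the robot and the scene stay as the last step left them, time stands still between calls to the robot, and variables do not carry over. Pictures are saved under pics/ and viewed, about 8 in all and at most 12, crops included, and the job is handed in when it is done.

```bash
mkdir -p pics; ls; python3 - <<'E'
from rig import env
import cv2, numpy as np
print(env.read_state())
ims=[]
for n in("top","side"):
    p=env.grab_frame(n); cv2.imwrite(f"pics/{n}0.png",p["image"][:,:,::-1])
    np.savez(f"pics/{n}_cal.npz",K=p["mtx"],T=p["camera_from_world"])
    print(n,p["mtx"].tolist(),np.round(p["camera_from_world"],4).tolist())
    for t in("gauge","nest","cap","brass_spigot","steel_spigot_1","rack","oil_can"):
        print(t,[(np.round(np.array(d["xy"])*[640,480],1).tolist(),round(d["confidence"],2)) for d in env.look_for(p,t)])
E
```

```text
pics
{'time_s': 0.0, 'joints': array([ 6.32307726e+01,  7.51566010e+00,  8.53303040e+01,  7.15452913e-04,
        8.72620984e+01, -4.89376935e+00]), 'joint_velocities': array([-0.08000412,  0.02887778,  0.07111755, -0.01257741, -0.020376  ,
        0.00740652]), 'effort': array([ 7.15033966e-04, -5.69367313e+01, -5.00575376e+01, -2.08996385e-04,
        1.38986195e-02,  3.61900914e-05]), 'ee_pos': array([0.22334506, 0.55642406, 0.30282874]), 'ee_rot': array([-1.79892392e+02, -9.93061394e-03,  1.58124498e+02]), 'wrist_force': array([-0.06738924, -0.30946997, -0.27217947]), 'torque': array([ 0.02538218, -0.05125527,  0.02956406]), 'gripper_width': 0.9989641151567498}
top [[508.97479318654575, 0.0, 318.0122450156816], [0.0, 508.97479318654575, 241.96076948582495], [0.0, 0.0, 1.0]] [[-0.0189, -0.9998, -0.0085, 0.0979], [-0.9834, 0.0201, -0.1802, 0.5669], [0.1803, 0.005, -0.9836, 0.8729], [0.0, 0.0, 0.0, 1.0]]
gauge [([264.7, 239.4], 0.85)]
nest [([269.1, 269.2], 0.75)]
cap [([263.0, 256.7], 0.95)]
brass_spigot [([413.3, 249.9], 0.79), ([264.0, 258.7], 0.59)]
steel_spigot_1 [([417.0, 309.0], 0.79), ([415.4, 272.8], 0.58), ([374.9, 263.3], 0.52)]
rack [([408.5, 280.9], 0.83)]
oil_can [([356.5, 187.9], 0.57)]
side [[587.5400440554754, 0.0, 311.1848595391258], [0.0, 587.5400440554754, 232.6422814494214], [0.0, 0.0, 1.0]] [[0.9996, -0.0263, 0.0053, -0.5544], [-0.0085, -0.4999, -0.866, 0.1013], [0.0254, 0.8657, -0.5, 1.0136], [0.0, 0.0, 0.0, 1.0]]
gauge [([327.1, 225.0], 0.82)]
nest [([300.9, 224.2], 0.85)]
cap [([304.4, 206.1], 0.52)]
brass_spigot [([315.4, 293.8], 0.73)]
steel_spigot_1 [([247.7, 293.8], 0.97), ([297.1, 274.7], 0.78), ([282.4, 297.0], 0.57), ([314.3, 294.9], 0.32)]
rack [([274.2, 320.3], 0.96)]
oil_can [([384.8, 270.6], 0.94)]
```

```bash
python3 - <<'E'
import cv2
a=cv2.imread("pics/top0.png")[120:390,180:500]; b=cv2.imread("pics/side0.png")[130:400,180:500]
cv2.imwrite("pics/topc.png",cv2.resize(a,None,fx=2.5,fy=2.2222,interpolation=cv2.INTER_CUBIC))
cv2.imwrite("pics/sidec.png",cv2.resize(b,None,fx=2.5,fy=2.2222,interpolation=cv2.INTER_CUBIC))
E
```

```text
(no output)
```

View pics/topc.png

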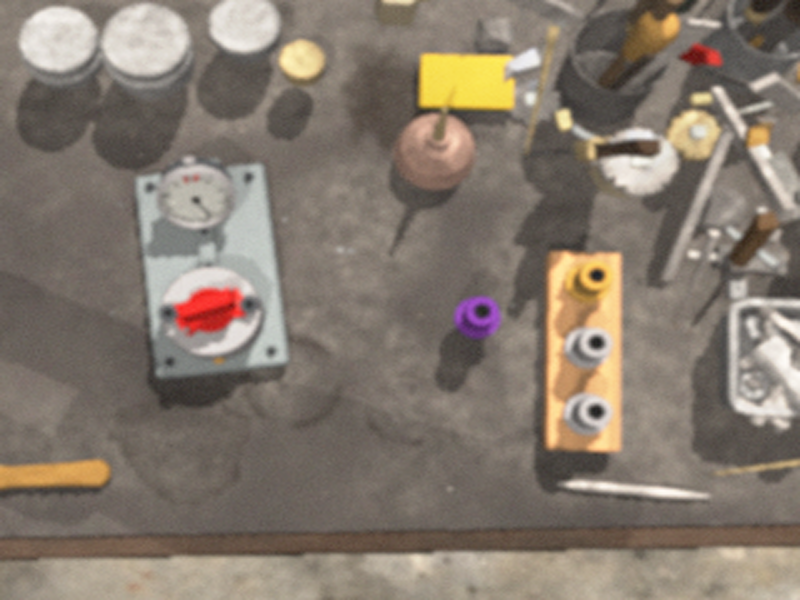

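View pics/sidec.png

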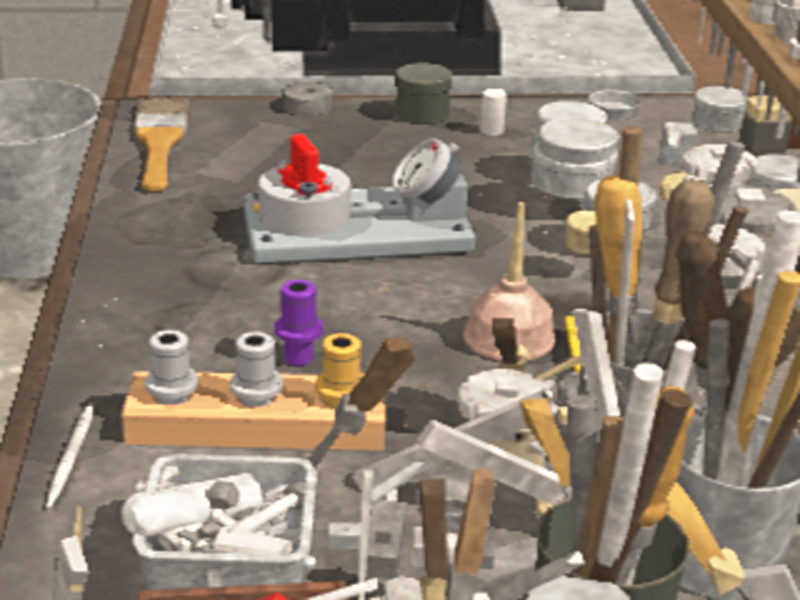

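The top crop shows the gauge at left with its nest at about (211,311) and the red cap bar on it. The rack is at right, holding brass at the far end (590,280) and two steel spigots at (588,347) and (588,413). A purple spigot stands loose at (477,317), and the oil can is at (435,150).

The candidates for the brass spigot are yellow (590,280), grey (588,347) and (588,413), and purple (477,317). Only the yellow one in the rack's far hole fits, and the side crop shows the same thing at (342,365).

```bash
cat > h.py <<'E'
import numpy as np, cv2
C={n:np.load(f"pics/{n}_cal.npz") for n in("top","side")}
def plane(n,uv,z):
    K,T=C[n]["K"],C[n]["T"]; R=T[:3,:3]; c=-R.T@T[:3,3]
    d=R.T@np.linalg.inv(K)@np.array([uv[0],uv[1],1.]); return (c+d*(z-c[2])/d[2])
def proj(n,X):
    K,T=C[n]["K"],C[n]["T"]; p=K@(T[:3,:3]@np.asarray(X,float)+T[:3,3]); return p[:2]/p[2]
def tri(ut,us):
    P=[C[n]["K"]@C[n]["T"][:3] for n in("top","side")]
    X=cv2.triangulatePoints(P[0],P[1],np.array(ut,float).reshape(2,1),np.array(us,float).reshape(2,1)); return (X[:3]/X[3]).ravel()
E
python3 - <<'E'
from h import *
f=lambda u,v:(180+u/2.5,120+v/2.2222)
g=lambda u,v:(180+u/2.5,130+v/2.2222)
for n,p in dict(fl=(137,178),nl=(155,378),fr=(264,165),nr=(286,362)).items(): print(n,plane("top",f(*p),.02).round(4))
print("rim ctr top",plane("top",f(211,311),.056).round(4))
print("rim ctr side",plane("side",g(304,183),.056).round(4))
for p in((167,314),(251,304)): print("screw",plane("top",f(*p),.067).round(4))
print("brass top",plane("top",f(597,275),.074).round(4),"side",plane("side",g(342,342),.074).round(4),tri(f(597,275),g(342,342)))
print("steel top",plane("top",f(597,341),.074).round(4),plane("top",f(597,411),.074).round(4))
print("purple",plane("top",f(482,311),.068).round(4)," can",plane("top",f(435,150),.06).round(4))
a=cv2.imread("pics/top0.png")[225:295,225:305];b=cv2.imread("pics/side0.png")[180:250,270:350]
r=lambda x:cv2.resize(x,(400,350),interpolation=cv2.INTER_CUBIC)
a2=cv2.imread("pics/top0.png")[215:285,380:460];b2=cv2.imread("pics/side0.png")[260:330,280:360]
cv2.imwrite("pics/zoom.png",cv2.resize(np.vstack([np.hstack([r(a),r(b)]),np.hstack([r(a2),r(b2)])]),(686,600)))
E
```

```text
fl [0.6592 0.2445 0.02  ]
nl [0.4869 0.2293 0.02  ]
fr [0.6687 0.1472 0.02  ]
nr [0.4983 0.1322 0.02  ]
rim ctr top [0.5371 0.1838 0.056 ]
rim ctr side [0.5401 0.1759 0.056 ]
screw [0.5336 0.2139 0.067 ]
screw [0.5405 0.1541 0.067 ]
brass top [ 0.5578 -0.0915  0.074 ] side [ 0.5604 -0.094   0.074 ] [ 0.55949253 -0.09181143  0.07228679]
steel top [ 0.5051 -0.0886  0.074 ] [ 0.4503 -0.0857  0.074 ]
purple [ 0.5314 -0.0098  0.068 ]  can [0.6675 0.0188 0.06  ]
```

View pics/zoom.png

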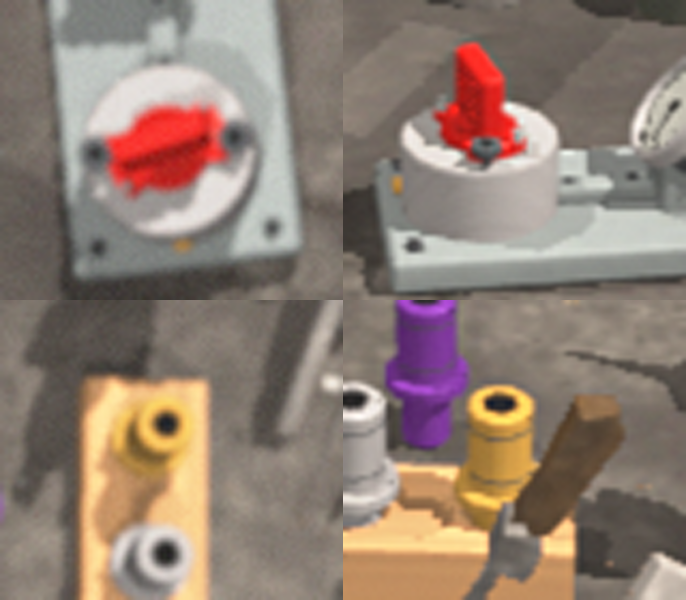

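The zoom confirms three things:
- The brass spigot is in the rack's far hole, boss top at zoom (165,425).
- The cap bar is about 8.6° anticlockwise of the screw line.
- The nest is at about (0.537, 0.184), with gauge yaw about 5.5°.

I'll turn the tool to match the bar and fly over the nest.

```bash
python3 -m pendant '[[[-1,0,0,0,0.187],[-1,0,0,0,0.187],[-1,0,0,0,0.187],[-1,0,0,0,0.187],[-1,0,0,0,0.187]]]' 60
python3 -m pendant '[[[-1,-0.0549,0.0263,0,0],[-1,-0.0549,0.0263,0,0],[-1,-0.0549,0.0263,0,0],[-1,-0.0549,0.0263,0,0]]]'
python3 -m pendant '[[[-1,-0.0549,0.0263,0,0],[-1,-0.0549,0.0263,0,0],[-1,-0.0549,0.0263,0,0],[-1,-0.0549,0.0263,0,0],[-1,0,0,0,0]]]'
cat >> h.py <<'E'
def delta(st,x,y,z,yaw):
    "shift in tool axes at present yaw (tool down), and turn rad about tool z"
    p=np.array(st["ee_pos"]); a=np.radians(st["ee_rot"][2]); d=np.array([x,y,z])-p
    t=-np.radians((yaw-st["ee_rot"][2]+180)%360-180)
    a2=np.radians(yaw); f=lambda a:[round(d[0]*np.cos(a)+d[1]*np.sin(a),4),round(d[0]*np.sin(a)-d[1]*np.cos(a),4),round(-d[2],4)]
    print("pos",p.round(4),"rot",np.round(st["ee_rot"],1),"F",np.round(st["wrist_force"],1),"w",round(st["gripper_width"],3),"t",st["time_s"]); print("now-axes",f(a),"turned-axes",f(a2),"turn",round(t,3))
E
python3 - <<'E'
from h import *; from rig import env
delta(env.read_state(),.537,.184,.147,104.5)
print("handle",tri((180+765/2.5,120+220/2.2222),(180+405/2.5,130+345/2.2222)))
E
```

```text
time_s: 1.42
ee_pos: [0.2235, 0.5568, 0.3039]
ee_rot: [180.0, -0.0, 104.2]
wrist_force: [0.5, -0.1, -0.1]
gripper_width: 0.997
time_s: 1.92
ee_pos: [0.3815, 0.3692, 0.3041]
ee_rot: [180.0, -0.0, 104.6]
wrist_force: [1.7, 0.4, 0.2]
gripper_width: 0.999
time_s: 2.55
ee_pos: [0.5397, 0.1808, 0.3037]
ee_rot: [180.0, 0.1, 104.2]
wrist_force: [0.1, 0.8, 0.1]
gripper_width: 1.0
pos [0.5397 0.1808 0.3037] rot [1.800e+02 1.000e-01 1.042e+02] F [0.1 0.8 0.1] w 1.0 t 2.55
now-axes [np.float64(0.0037), np.float64(-0.0018), np.float64(0.1567)] turned-axes [np.float64(0.0037), np.float64(-0.0018), np.float64(0.1567)] turn -0.004
handle [ 0.58837597 -0.19178961  0.13935445]
```

```bash
python3 -m pendant '[[[0,0.0037,-0.0018,0.03,0],[0,0,0,0.05,0],[0,0,0,0.05,0],[0,0,0,0.0267,0],[0,0,0,0,0]]]'
python3 - <<'E'
from h import *; from rig import env
delta(env.read_state(),.537,.184,.147,104.5)
ims=[]
for n in("top","side"):
    p=env.grab_frame(n); u=proj(n,[.537,.184,.08]).astype(int); ims.append(cv2.resize(p["image"][u[1]-60:u[1]+60,u[0]-60:u[0]+60,::-1],(400,400),interpolation=cv2.INTER_CUBIC))
cv2.imwrite("pics/pre.png",np.hstack(ims))
E
```

```text
time_s: 3.18
ee_pos: [0.5326, 0.1879, 0.1445]
ee_rot: [-179.7, -0.0, 104.6]
wrist_force: [0.5, -0.1, 0.2]
gripper_width: 0.497
pos [0.5326 0.1879 0.1445] rot [-179.7   -0.   104.6] F [ 0.5 -0.1  0.2] w 0.497 t 3.175
now-axes [np.float64(-0.0049), np.float64(0.0033), np.float64(-0.0025)] turned-axes [np.float64(-0.0049), np.float64(0.0033), np.float64(-0.0025)] turn 0.002
```

View pics/pre.png

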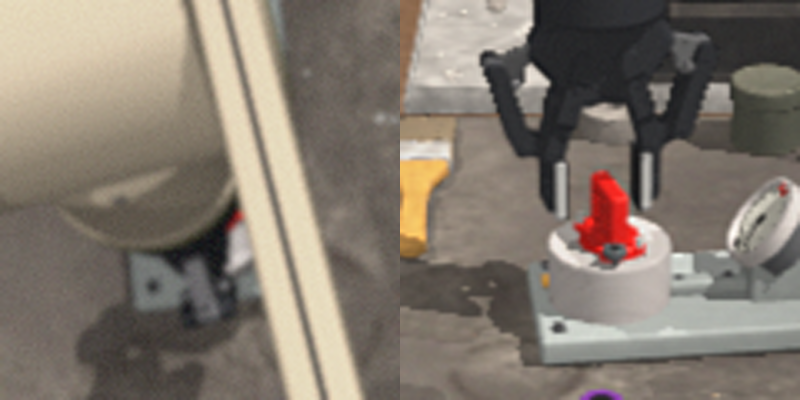

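The side view shows the fingers straddling the bar at crop (608,210), clear of the screw heads. The reading is about 5 mm off target, so I'll correct it and read again once it has settled.

```bash
python3 -m pendant '[[[0,-0.004,0.003,-0.001,0],[0,0,0,0,0],[0,0,0,0,0]]]'
python3 -m pendant '[[[0,0,0,0,0]]]'
python3 - <<'E'
from h import *; from rig import env
delta(env.read_state(),.537,.184,.147,104.5)
E
```

```text
time_s: 3.65
ee_pos: [0.5393, 0.1846, 0.1491]
ee_rot: [179.9, -0.0, 104.5]
wrist_force: [-0.2, -0.1, 0.3]
gripper_width: 0.501
time_s: 3.78
ee_pos: [0.5389, 0.1846, 0.1484]
ee_rot: [180.0, -0.0, 104.5]
wrist_force: [-0.2, -0.1, 0.8]
gripper_width: 0.5
pos [0.5389 0.1846 0.1484] rot [180.   -0.  104.5] F [-0.2 -0.1  0.8] w 0.5 t 3.775
now-axes [np.float64(-0.0001), np.float64(-0.0019), np.float64(0.0014)] turned-axes [np.float64(-0.0001), np.float64(-0.0019), np.float64(0.0014)] turn 0.001
```

```bash
python3 -m pendant '[[[1,0,-0.002,0.001,0],[1,0,0,0,0],[1,0,0,0,0],[1,0,0,0,0],[1,0,0,0,0]]]' 50
python3 -m pendant '[[[1,0,0,0,0],[1,0,0,0,0]]]'
python3 - <<'E'
from h import *; from rig import env
s=env.read_state();delta(s,.537,.184,.147,104.5);print(s["torque"])
E
```

```text
time_s: 4.4
ee_pos: [0.5373, 0.1843, 0.1475]
ee_rot: [179.9, -0.0, 104.6]
wrist_force: [4.2, 1.7, -1.7]
gripper_width: 0.129
time_s: 4.65
ee_pos: [0.5373, 0.1842, 0.1475]
ee_rot: [179.9, -0.0, 104.6]
wrist_force: [4.0, 2.8, -0.1]
gripper_width: 0.132
pos [0.5373 0.1842 0.1475] rot [179.9  -0.  104.6] F [ 4.   2.8 -0.1] w 0.132 t 4.65
now-axes [np.float64(-0.0001), np.float64(-0.0004), np.float64(0.0005)] turned-axes [np.float64(-0.0001), np.float64(-0.0004), np.float64(0.0005)] turn 0.001
[ 0.37958762 -0.9327388   0.02188428]
```

Bar gripped (12 mm). I'll turn it anticlockwise by about 75°, easing 1 mm towards the measured side force.

```bash
python3 -m pendant '[[[1,0,0.001,0,-0.1],[1,0,0,0,-0.187],[1,0,0,0,-0.187],[1,0,0,0,-0.187]]]'
python3 -m pendant '[[[1,0,0,0,-0.187],[1,0,0,0,-0.187],[1,0,0,0,-0.187],[1,0,0,0,-0.1],[1,0,0,0,0]]]'
python3 - <<'E'
from h import *; from rig import env
s=env.read_state();delta(s,.537,.184,.147,179.5);print(s["torque"])
ims=[]
for n in("top","side"):
    p=env.grab_frame(n); u=proj(n,[.537,.184,.08]).astype(int); ims.append(cv2.resize(p["image"][u[1]-50:u[1]+50,u[0]-50:u[0]+50,::-1],(400,400),interpolation=cv2.INTER_CUBIC))
cv2.imwrite("pics/turned.png",np.hstack(ims))
E
```

```text
time_s: 5.15
ee_pos: [0.5381, 0.1845, 0.1474]
ee_rot: [180.0, 0.0, 142.8]
wrist_force: [4.4, 2.2, -1.0]
gripper_width: 0.128
time_s: 5.78
ee_pos: [0.5386, 0.1847, 0.1478]
ee_rot: [180.0, 0.1, -179.6]
wrist_force: [5.2, 3.0, -0.8]
gripper_width: 0.123
pos [0.5386 0.1847 0.1478] rot [ 1.800e+02  1.000e-01 -1.796e+02] F [ 5.2  3.  -0.8] w 0.123 t 5.775
now-axes [np.float64(0.0016), np.float64(-0.0007), np.float64(0.0008)] turned-axes [np.float64(0.0015), np.float64(-0.0007), np.float64(0.0008)] turn 0.015
[ 0.48270969 -1.09787402 -0.00195748]
```

View pics/turned.png

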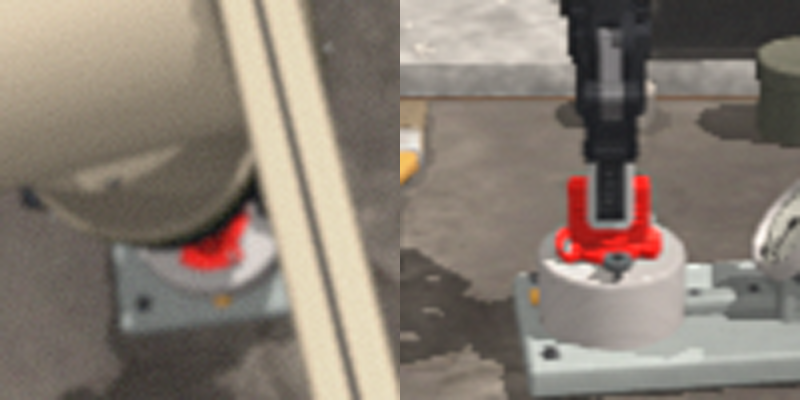

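The side crop shows the bar turned square to the screw line, with the lugs at (565,245) and (650,240) free of the screw head at (617,263). Next I'll lift gently, then carry the cap clear.

```bash
python3 -m pendant '[[[1,0,0,-0.01,0],[1,0,0,-0.015,0],[1,0,0,-0.02,0]]]'
python3 -m pendant '[[[1,0,0,-0.03,0],[1,0,0,-0.03,0],[1,0.036,-0.038,0,0],[1,0.036,-0.038,0,0],[1,0.036,-0.038,0,0]]]'
python3 -m pendant '[[[1,0,0,0.05,0],[1,0,0,0.05,0],[1,0,0,0.02,0],[1,0,0,0.01,0],[1,0,0,0,0]]]'
python3 - <<'E'
from h import *; from rig import env
s=env.read_state();delta(s,.43,.07,.0975,180)
p=env.grab_frame("side"); u=proj("side",[.47,.10,.05]).astype(int)
cv2.imwrite("pics/carry.png",cv2.resize(p["image"][u[1]-75:u[1]+75,u[0]-100:u[0]+100,::-1],(640,480),interpolation=cv2.INTER_CUBIC))
E
```

```text
time_s: 6.25
ee_pos: [0.5371, 0.1841, 0.1927]
ee_rot: [-180.0, -0.1, -179.7]
wrist_force: [0.3, 0.0, 0.3]
gripper_width: 0.129
time_s: 6.88
ee_pos: [0.4293, 0.0689, 0.2534]
ee_rot: [-180.0, 0.1, -179.7]
wrist_force: [0.1, -1.3, -0.8]
gripper_width: 0.127
time_s: 7.5
ee_pos: [0.4306, 0.0698, 0.1227]
ee_rot: [-180.0, 0.0, -179.7]
wrist_force: [0.2, 0.2, 0.1]
gripper_width: 0.123
pos [0.4306 0.0698 0.1227] rot [-180.     0.  -179.7] F [0.2 0.2 0.1] w 0.123 t 7.5
now-axes [np.float64(0.0006), np.float64(0.0002), np.float64(0.0252)] turned-axes [np.float64(0.0006), np.float64(0.0002), np.float64(0.0252)] turn 0.005
```

View pics/carry.png

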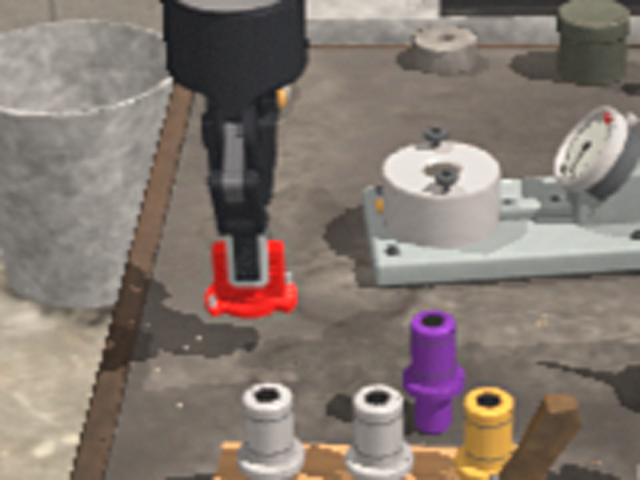

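The cap hangs level from the fingers at (252,275), the gauge bore is open at (440,165), and the bench beneath is clear. Lowering to contact.

```bash
python3 -m pendant '[[[1,0,0,0.013,0],[1,0,0,0.009,0],[1,0,0,0,0]]]'
python3 -m pendant '[[[1,0,0,0.0015,0],[1,0,0,0,0]]]'
python3 -m pendant '[[[1,0,0,0.001,0],[1,0,0,0,0]]]'
```

```text
time_s: 7.92
ee_pos: [0.4296, 0.0698, 0.0991]
ee_rot: [-180.0, -0.1, -179.7]
wrist_force: [0.4, -0.4, -1.1]
gripper_width: 0.128
time_s: 8.18
ee_pos: [0.4305, 0.0698, 0.0988]
ee_rot: [180.0, 0.0, -179.7]
wrist_force: [-0.2, -0.9, -1.0]
gripper_width: 0.125
time_s: 8.43
ee_pos: [0.4305, 0.0698, 0.0978]
ee_rot: [180.0, 0.0, -179.7]
wrist_force: [-0.2, 0.2, -1.1]
gripper_width: 0.13
```

```bash
python3 -m pendant '[[[1,0,0,0.001,0],[1,0,0,0,0]]]'
python3 -m pendant '[[[1,0,0,0.001,0],[1,0,0,0,0]]]'
```

```text
time_s: 8.68
ee_pos: [0.4304, 0.0698, 0.0966]
ee_rot: [-180.0, -0.0, -179.7]
wrist_force: [0.5, 0.7, -0.3]
gripper_width: 0.126
time_s: 8.93
ee_pos: [0.4304, 0.0697, 0.0956]
ee_rot: [-180.0, -0.0, -179.7]
wrist_force: [-1.0, 0.0, 0.2]
gripper_width: 0.125
```

```bash
python3 -m pendant '[[[1,0,0,0.001,0],[1,0,0,0,0]]]'
python3 -m pendant '[[[1,0,0,0.001,0],[1,0,0,0,0]]]'
python3 -m pendant '[[[1,0,0,0.001,0],[1,0,0,0,0]]]'
```

```text
time_s: 9.18
ee_pos: [0.4306, 0.0698, 0.0954]
ee_rot: [180.0, -0.0, -179.7]
wrist_force: [-3.9, -0.2, 9.5]
gripper_width: 0.125
time_s: 9.43
ee_pos: [0.4307, 0.0699, 0.0953]
ee_rot: [-180.0, -0.0, -179.7]
wrist_force: [-9.7, 0.1, 21.0]
gripper_width: 0.129
time_s: 9.68
ee_pos: [0.4314, 0.0699, 0.0952]
ee_rot: [180.0, 0.1, -179.7]
wrist_force: [-10.6, 1.0, 26.9]
gripper_width: 0.127
```

Contact is at 0.0954, with a stiffness of about 10 N/mm. I'll unload, release and rise.

```bash
python3 -m pendant '[[[1,0,0,-0.0025,0],[1,0,0,0,0],[0.2,0,0,0,0],[0,0,0,0,0],[-0.2,0,0,0,0]]]' 20
python3 -m pendant '[[[-0.3,0,0,-0.01,0],[-0.3,0,0,-0.03,0],[-0.3,0,0,-0.06,0],[-0.3,0,0,-0.06,0]]]'
python3 - <<'E'
from h import *; from rig import env
s=env.read_state();delta(s,.559,-.0915,.20,180)
E
```

```text
time_s: 10.3
ee_pos: [0.4303, 0.0698, 0.095]
ee_rot: [-180.0, -0.0, -179.7]
wrist_force: [0.0, -0.3, 0.3]
gripper_width: 0.595
time_s: 10.8
ee_pos: [0.4299, 0.0697, 0.2573]
ee_rot: [-180.0, -0.0, -179.7]
wrist_force: [1.0, 0.0, 0.9]
gripper_width: 0.648
pos [0.4299 0.0697 0.2573] rot [-180.    -0.  -179.7] F [1.  0.  0.9] w 0.648 t 10.8
now-axes [np.float64(-0.1283), np.float64(-0.1619), np.float64(0.0573)] turned-axes [np.float64(-0.1291), np.float64(-0.1612), np.float64(0.0573)] turn 0.005
```

```bash
python3 -m pendant '[[[-0.3,-0.0321,-0.0404,0,0],[-0.3,-0.0321,-0.0404,0,0],[-0.3,-0.0321,-0.0404,0,0],[-0.3,-0.0321,-0.0404,0,0],[-0.3,0,0,0,0]]]'
python3 -m pendant '[[[-0.3,0,0,0.05,0],[-0.3,0,0,0.04,0],[-0.3,0,0,0,0],[-0.3,0,0,0,0]]]'
python3 - <<'E'
from h import *; from rig import env
s=env.read_state();delta(s,.5595,-.0917,.123,180)
ims=[]
for n,X in(("side",[.5595,-.0917,.08]),("side",[.43,.07,.03])):
    p=env.grab_frame(n); u=proj(n,X).astype(int); ims.append(cv2.resize(p["image"][u[1]-50:u[1]+50,u[0]-50:u[0]+50,::-1],(400,400),interpolation=cv2.INTER_CUBIC))
cv2.imwrite("pics/rack.png",np.hstack(ims))
E
```

```text
time_s: 11.42
ee_pos: [0.5608, -0.0939, 0.2551]
ee_rot: [-180.0, -0.0, -179.9]
wrist_force: [-1.4, 0.6, 0.1]
gripper_width: 0.648
time_s: 11.92
ee_pos: [0.5604, -0.0909, 0.1673]
ee_rot: [-180.0, 0.1, -179.7]
wrist_force: [-0.2, 0.1, 0.3]
gripper_width: 0.649
pos [ 0.5604 -0.0909  0.1673] rot [-1.800e+02  1.000e-01 -1.797e+02] F [-0.2  0.1  0.3] w 0.649 t 11.925
now-axes [np.float64(0.0009), np.float64(-0.0008), np.float64(0.0443)] turned-axes [np.float64(0.0009), np.float64(-0.0008), np.float64(0.0443)] turn 0.006
```

View pics/rack.png

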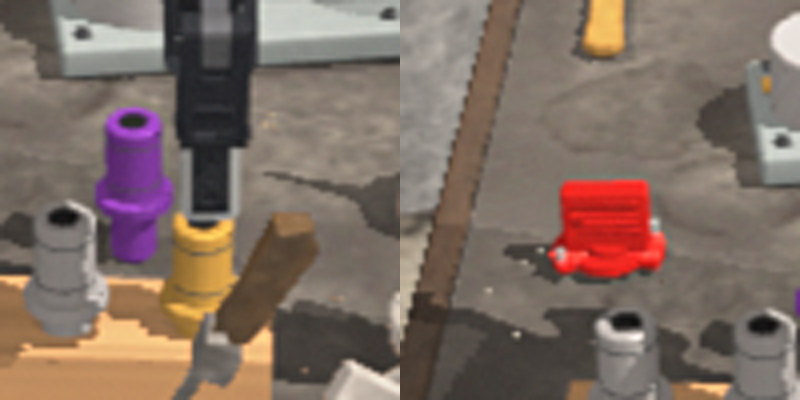

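The right crop shows the cap standing upright on the bench at (610,225). The left crop shows the fingers over the brass boss at (203,225), with the leaning handle off to one side. Descending and gripping.

```bash
python3 -m pendant '[[[-0.3,0.001,-0.001,0.024,0],[-0.3,0,0,0.02,0],[-0.3,0,0,0,0]]]'
python3 -m pendant '[[[1,0,0,0,0],[1,0,0,0,0],[1,0,0,0,0],[1,0,0,0,0],[1,0,0,0,0]]]' 90
python3 -m pendant '[[[1,0,0,0,0],[1,0,0,0,0]]]'
```

```text
time_s: 12.4
ee_pos: [0.5577, -0.0918, 0.1199]
ee_rot: [180.0, -0.2, -179.7]
wrist_force: [0.6, 0.6, -0.7]
gripper_width: 0.649
time_s: 13.02
ee_pos: [0.5595, -0.0922, 0.1226]
ee_rot: [-180.0, 0.1, -179.7]
wrist_force: [-0.3, 1.1, 5.5]
gripper_width: 0.243
time_s: 13.28
ee_pos: [0.5595, -0.0922, 0.1226]
ee_rot: [-180.0, 0.1, -179.7]
wrist_force: [-1.1, 1.4, 6.0]
gripper_width: 0.241
```

```bash
python3 -m pendant '[[[1,0,0,-0.01,0],[1,0,0,-0.02,0],[1,0,0,-0.03,0],[1,0,0,-0.04,0],[1,0,0,-0.035,0]]]'
python3 -m pendant '[[[1,0,0,0,0.187],[1,0,0,0,0.187],[1,0,0,0,0.187],[1,0,0,0,0.187]]]'
python3 -m pendant '[[[1,0,0,0,0.187],[1,0,0,0,0.187],[1,0,0,0,0.187],[1,0,0,0,0.17],[1,0,0,0,0]]]'
python3 - <<'E'
from h import *; from rig import env
s=env.read_state();delta(s,.537,.184,.22,95.5)
E
```

```text
time_s: 13.9
ee_pos: [0.5588, -0.0923, 0.2592]
ee_rot: [-180.0, 0.1, -179.7]
wrist_force: [0.1, 0.5, -2.3]
gripper_width: 0.243
time_s: 14.4
ee_pos: [0.5587, -0.0923, 0.2576]
ee_rot: [180.0, 0.1, 137.1]
wrist_force: [0.3, 0.0, -1.7]
gripper_width: 0.239
time_s: 15.02
ee_pos: [0.5587, -0.0922, 0.2574]
ee_rot: [179.9, 0.0, 95.6]
wrist_force: [-0.6, 1.2, -2.2]
gripper_width: 0.242
pos [ 0.5587 -0.0922  0.2574] rot [179.9   0.   95.6] F [-0.6  1.2 -2.2] w 0.242 t 15.025
now-axes [np.float64(0.277), np.float64(0.0054), np.float64(0.0374)] turned-axes [np.float64(0.277), np.float64(0.0049), np.float64(0.0374)] turn 0.002
```

```bash
python3 -m pendant '[[[1,0.0554,0.001,0,0],[1,0.0554,0.001,0,0],[1,0.0554,0.001,0,0],[1,0.0554,0.001,0,0],[1,0.0554,0.001,0,0]]]'
python3 -m pendant '[[[1,0,0,0.02,0],[1,0,0,0.0174,0],[1,0,0,0,0],[1,0,0,0,0]]]'
python3 - <<'E'
from h import *; from rig import env
s=env.read_state();delta(s,.537,.184,.22,95.5)
p=env.grab_frame("side"); im=p["image"][:,:,::-1].copy(); x,y,z=s["ee_pos"]
u=proj("side",[.537,.184,.08]).astype(int); c=im[u[1]-60:u[1]+40,u[0]-65:u[0]+65]
c=cv2.resize(c,(780,600),interpolation=cv2.INTER_CUBIC)
m=lambda X:tuple(int(v) for v in (proj("side",X)-u+[65,60])*6)
for X,col in(([.537,.184,.056],(0,255,0)),([x,y,z-.117],(255,0,0)),([x,y,z-.049],(255,0,255))): cv2.drawMarker(c,m(X),col,0,20,2)
for t in np.linspace(0,6.28,60): 
  cv2.circle(c,m([.537+.0115*np.cos(t),.184+.0115*np.sin(t),.056]),1,(0,255,0),-1)
  cv2.circle(c,m([x+.017*np.cos(t),y+.017*np.sin(t),z-.117+.028]),1,(255,0,0),-1)
cv2.imwrite("pics/over.png",c)
E
```

```text
time_s: 15.65
ee_pos: [0.5365, 0.1857, 0.2572]
ee_rot: [179.9, 0.0, 95.8]
wrist_force: [1.2, -0.1, -2.3]
gripper_width: 0.244
time_s: 16.15
ee_pos: [0.5371, 0.1828, 0.2189]
ee_rot: [-180.0, 0.0, 95.5]
wrist_force: [-0.1, 0.1, -2.1]
gripper_width: 0.242
pos [0.5371 0.1828 0.2189] rot [-180.     0.    95.5] F [-0.1  0.1 -2.1] w 0.242 t 16.15
now-axes [np.float64(0.0012), np.float64(0.0), np.float64(-0.0011)] turned-axes [np.float64(0.0012), np.float64(0.0), np.float64(-0.0011)] turn -0.0
```

View pics/over.png

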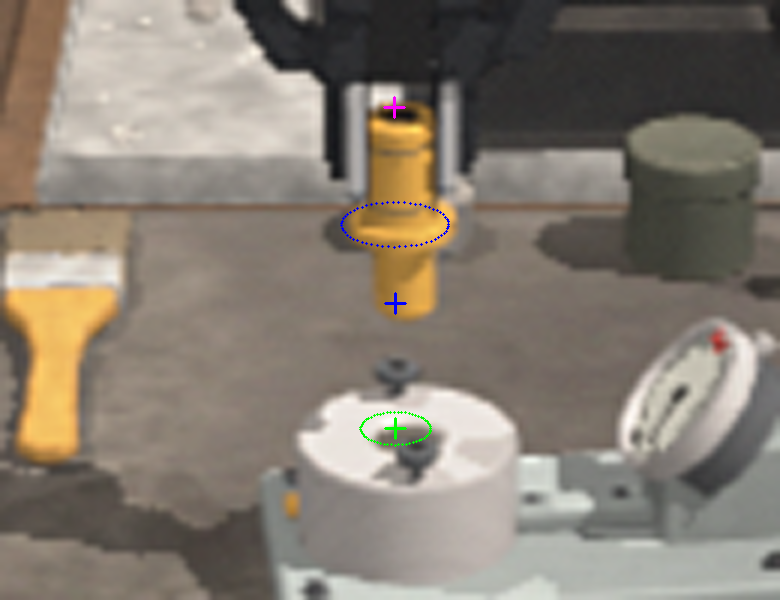

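The spigot hangs above the bore: stem end at (405,309), nest centre at about (407,436). The overlay marks are shifted in the same direction for both, so it's mostly calibration bias, and the relative error is about 1 mm. Descending with force checks.

```bash
python3 -m pendant '[[[1,0.0005,0.001,0.02,0],[1,0,0,0.016,0],[1,0,0,0.003,0],[1,0,0,0,0]]]' 110
python3 -m pendant '[[[1,0,0,0.004,0],[1,0,0,0.004,0],[1,0,0,0.003,0]]]'
python3 -m pendant '[[[1,0,0,0.004,0],[1,0,0,0.004,0],[1,0,0,0.002,0]]]'
```

```text
time_s: 16.7
ee_pos: [0.5374, 0.1846, 0.1791]
ee_rot: [-179.9, 0.0, 95.6]
wrist_force: [-0.0, 1.0, -1.5]
gripper_width: 0.241
time_s: 17.08
ee_pos: [0.5378, 0.1846, 0.1687]
ee_rot: [180.0, 0.0, 95.6]
wrist_force: [-0.7, 0.5, -1.6]
gripper_width: 0.235
time_s: 17.45
ee_pos: [0.5376, 0.1846, 0.1583]
ee_rot: [-180.0, 0.0, 95.6]
wrist_force: [-0.5, 0.4, -1.1]
gripper_width: 0.24
```

It's in the bore with no side force. Next the plunger.

```bash
python3 -m pendant '[[[1,0,0,0.004,0],[1,0,0,0.003,0],[1,0,0,0,0]]]'
python3 -m pendant '[[[1,0,0,0.002,0],[1,0,0,0.002,0],[1,0,0,0,0]]]'
python3 -m pendant '[[[1,0,0,0.001,0],[1,0,0,0.001,0],[1,0,0,0,0]]]'
```

```text
time_s: 17.82
ee_pos: [0.5376, 0.1845, 0.1514]
ee_rot: [-180.0, 0.0, 95.6]
wrist_force: [-0.2, -0.2, -2.3]
gripper_width: 0.237
time_s: 18.2
ee_pos: [0.538, 0.1847, 0.1483]
ee_rot: [180.0, -0.0, 95.6]
wrist_force: [-1.7, -0.8, 4.3]
gripper_width: 0.233
time_s: 18.58
ee_pos: [0.538, 0.1847, 0.146]
ee_rot: [180.0, -0.0, 95.6]
wrist_force: [-1.5, -1.3, 4.2]
gripper_width: 0.239
```

```bash
python3 -m pendant '[[[1,0,0,0.001,0],[1,0,0,0,0],[1,0,0,0,0]]]'
python3 -m pendant '[[[1,0,0,0.001,0],[1,0,0,0,0],[1,0,0,0,0]]]'
python3 -m pendant '[[[1,0,0,0.001,0],[1,0,0,0,0],[1,0,0,0,0]]]'
```

```text
time_s: 18.95
ee_pos: [0.538, 0.1847, 0.1451]
ee_rot: [180.0, -0.0, 95.6]
wrist_force: [-0.5, 0.0, 5.1]
gripper_width: 0.235
time_s: 19.32
ee_pos: [0.5381, 0.1847, 0.1449]
ee_rot: [180.0, -0.0, 95.6]
wrist_force: [-4.0, -0.9, 12.5]
gripper_width: 0.239
time_s: 19.7
ee_pos: [0.5382, 0.1848, 0.1448]
ee_rot: [179.9, -0.0, 95.6]
wrist_force: [-7.5, -1.4, 19.6]
gripper_width: 0.237
```

The rise at 0.1449 fits the flange seating: about 21 N pressing, stiff, against a spring of about 8 N. Checking the dial and the seat.

```bash
python3 -m pendant '[[[1,0,-0.0004,0.0003,0],[1,0,0,0,0],[1,0,0,0,0]]]'
python3 - <<'E'
from h import *; from rig import env
p=env.grab_frame("side"); u=proj("side",[.57,.184,.07]).astype(int)
c=p["image"][u[1]-45:u[1]+45,u[0]-60:u[0]+60,::-1]
cv2.imwrite("pics/home.png",cv2.resize(c,(800,600),interpolation=cv2.INTER_CUBIC))
E
```

```text
time_s: 20.08
ee_pos: [0.5381, 0.1848, 0.1448]
ee_rot: [179.9, -0.0, 95.6]
wrist_force: [-7.0, -3.0, 19.7]
gripper_width: 0.239
```

View pics/home.png

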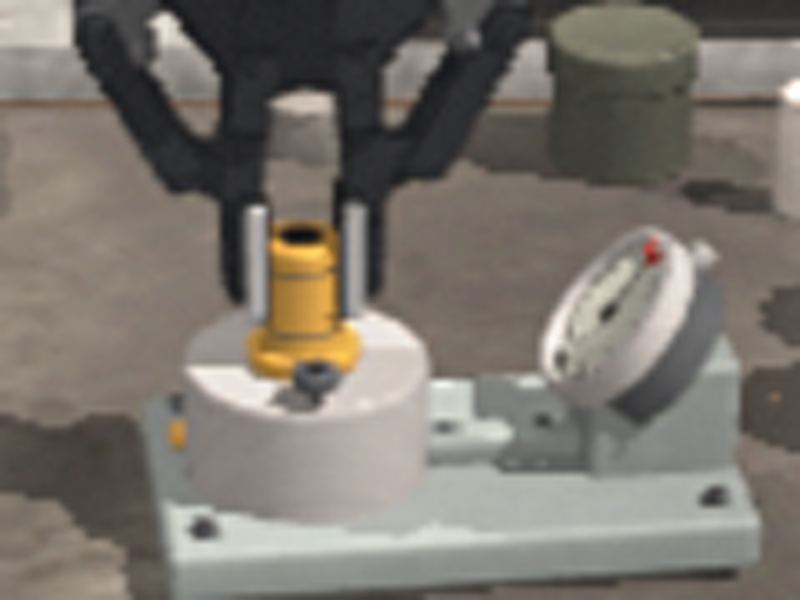

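The flange sits on the nest rim at (303,350), and the dial hand points up at the red marks (652,250). I'll check that the other things haven't moved, then hand in.

```bash
python3 - <<'E'
from rig import env; import numpy as np
p=env.grab_frame("side")
for t in("cap","steel_spigot_1","oil_can","brass_spigot"):
    print(t,[(np.round(np.array(d["xy"])*[640,480],1).tolist(),round(d["confidence"],2)) for d in env.look_for(p,t)])
s=env.read_state(); print(s["time_s"],s["wrist_force"].round(1),s["ee_pos"].round(4),s["gripper_width"])
print(env.finish_job())
E
```

```text
cap [([241.3, 258.5], 0.57), ([282.8, 298.1], 0.17)]
steel_spigot_1 [([248.5, 292.8], 0.77), ([282.8, 296.7], 0.76), ([245.4, 260.0], 0.63), ([297.4, 276.8], 0.61)]
oil_can [([386.5, 270.7], 0.88)]
brass_spigot [([299.8, 201.9], 0.73)]
20.375 [-6.8 -2.2 19.1] [0.5381 0.1848 0.1448] 0.23631944558498155
the job is handed in; nothing more can be done
None
```

The job is done and handed in at 20.4 s of the 58 s allowed; no verdict was reported. The cap was turned about 75° anticlockwise, lifted off and stood upright on the bench at about (0.43, 0.07), clear of the gauge. The brass spigot is in the gauge, gripped and pressed home.

**Last checks:**
- **Seating:** the force rose stiffly once the tool reached z = 0.1449 m, where the flange was expected to meet the rim. The tool was still pressing at about 19 N, or 21 N allowing for the spigot's weight. The picture shows the flange on the nest ring and the dial hand at the red marks.
- **Other things:** the oil can and both steel spigots were found within about 2 pixels of where they started. The purple look-alike was not touched.

**Disagreements:**
- **Side force:** about 7 N sideways remained while pressing, and a 0.4 mm sideways correction did not remove it.
- **Camera calibration:** the side camera's calibration looked 2–3 mm off, so I aligned the spigot by comparing it with the nest in the picture.
- **Gripper reading:** the opening read about 20 mm on the 24 mm boss, probably because the scale is not linear.

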